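# Raise the fume hood sash to its mark and start the fan

### The arm

A 6-joint arm with a two-finger parallel gripper is mounted at the origin on a cart in front of the work surface, level with it; the furniture and walls round the work are solid. World frame = base frame: x ahead of the robot, y to its left, z up, the work surface at z = 0. Lengths are in mm, angles in rad, forces in N, time in s.
With the tool pointing down it reaches from about 275 to 750 mm from the base axis. Payload 10.2 kg.
Tool frame: the origin (TCP) lies midway between the tips of the shut fingers; the grasp point (between the pads) lies 19 mm behind it; z points along the fingers, y is the line along which they close (so a half turn about z gives the same grasp; the last joint's range is limited). The gripper opens to 88 mm and grips with 3 to 60 N. Pads are 18 mm wide; open, the fingers measure 123 mm over their backs; the gripper's body (75 mm by 187 mm) begins 45 mm behind the grasp point.
Start: joints at [-1.546, 0.313, 1.498, -0, 1.331, -0.223], TCP at [128.754, -508.973, 238.72] pointing down, gripper open.
Joint ranges: [-2.94, 2.94], [-0.97, 2.17], [0.19, 2.56], [-1.23, 4.37], [0.02, 3.11], [-2.88, 2.88]. Speed limits (rad/s): [2.39, 2.39, 3.01, 3.14, 3.14, 3.14].

### API

Orientations are given as [roll, pitch, yaw] about the fixed x, y, z axes, in that order (R = Rz(yaw) Ry(pitch) Rx(roll)).
In Python, from station import env gives the robot as it stands.
- The arm moves only by the tool send_rows, never from a script. Its argument "moves" is a list of rows, each a list of 3 entries, a list of its own where there are three numbers: the turn, a rotation vector about the world's x, y, z in rad, then the shift along the world's x, y, z in m, then the opening, from 0 (shut) to 1 (fully open). A call has 1 to 5 rows; each row shifts and turns the commanded pose from where the row before left it; what a row does not reach is not made up. A row lasts 1/8 s, in which the tool goes at most 62.5 mm and 10.7 degrees, less where a joint would pass 70% of its speed; a pose out of reach is approached as far as the arm can. A call with a gripper value outside its range is refused whole. The fingers move at their own pace and stop on an object; "force" is the grip in N (left out, the last holds). Time passes only in rows, so rows that do not move let the fingers close. It gives the time, the measured TCP pose, the force, the opening and the grip force at its end, in the units of the state.
- env.sense(): the state, without advancing time (a new reading comes with each control period).
- env.read_camera(name): name is "scene" or "top" or "wrist"; returns the picture (400x640x3 uint8, red, green, blue); there is no depth.
- env.calibration(name): a dict with "vfov" (degrees; the focal length in pixels is half the picture's height over the tangent of half this angle, whatever the lens; pixels are square), "cx", "cy" (the principal point, pixels), "distortion" ([k1, k2, p1, p2, k3] as OpenCV has them; the pictures are not rectified), "extrinsics" (4x4, takes a point from world to camera coordinates). Camera axes: x right, y down, z forward; pixel columns grow to the right and rows downward; lengths in mm; the calibration is good to about 2 mm. A picture is of the moment at which its call begins: read the wrist's pose just before it. calibration takes no time and is no camera call; for the wrist camera it gives the pose at the moment of the call.
- env.close_job(): hands the job in; it is judged then, once.
Trained networks look in the newest picture that a camera, given by its name, has taken for a name from the list of things; names that differ only in an ending like _2 or _b are one class to them, and where a whole thing is asked for, a point or a joint stands for the part that bears it (a point fixed in the world has none). Each returns a list of dicts, best first, with "score" (0 to 1); they miss things now and then, are a little off and sometimes report something else, mostly with a low value. They report only what shows in the picture. A call takes as long as a camera call.
- env.recognise(name, camera): "extent" ([left, top, right, bottom] in pixels, round what is visible of it).
The state is a dict: "time_s": time; "qpos": joint angles; "dq": joint speeds; "tau": joint torques, N m; "tcp_pos": TCP position; "tool_rot": TCP orientation; "ft_force": force on the tool from outside, world axes, zero at the start; "moment": the same for the moment, N m; "grip_width": opening from 0.0 (shut) to 1.0 (fully open); "finger_force": force on a finger pad.
Only numpy, scipy, OpenCV 4.12 (cv2) and the standard library are available. Lean on these libraries where they do the work, as an engineer would, in place of code of your own. Each camera call takes 0.05 s, during which the arm holds its last target. There are 200 camera calls.

### The job

Get the small fume hood ready for work: with the fingertips beneath the lip of its counterweighted sash, gently push the sash up until the underside of the lip is level with the tip of the black pointer on the hood's left post, and let go of it. Only then press the round button of the fan switch on the bench all the way down and let it go. Do not pinch the lip, and leave everything else standing where it is.

Things in the scene. Friction and masses are not known exactly. Their poses are not given: they have to be found in the camera images.
- hood: bench-top fume hood, 200 deep (x), 320 wide (y), 450 high, with a 92 mm dia. spigot up to 50 mm higher on the roof; origin on the bench under its centre, -x is its front (faces the robot, yawed a little), +y its left as the robot sees it. A 60 mm high plinth, its front face at x = -100; front posts 22 wide at both sides, front faces at x = -100 too; between them the sash. It is fixed. A small beaker and a dropper bottle stand inside on the plinth
- sash (a joint): height of the sliding sash above its closed position, m, 0 to 0.16, grows upward. It is counterweighted: it stays wherever it is left, and moves up or down against about 3 to 6 N (friction and imperfect balance) plus slight damping. Its lip is a level steel ledge 272 mm long (y), whose underside is 85 mm above the bench when the sash is closed; the lip's front edge is 30 mm in front of the posts and plinth, and the space below it is free down to the bench
- lip_edge (a point): middle of the lip's front lower edge, moves with the sash; axes as the hood's (x into the hood, y along the lip, z up). The lip reaches 30 mm back from here to the plane of the posts and 136 mm to either side, and is 14 mm thick; the upper half of its thickness begins 10 mm farther back
- pointer_tip (a point): tip of the black wedge-shaped pointer clipped to the front of the hood's left post, level with the target height of the lip's underside; it points along the lip to the lip's left end. Its plate is 6 mm thick with a small steel screw 14 mm out from the post
- fan_button (a joint): how far the fan switch's button is pressed, m: 0 out, 0.006 fully down; springs back, about 4 N at full depth
- fan_button_top (a point): centre of the top face of the fan switch's round button (38 mm dia., white), pressed straight down; 50 mm above the bench; it sits in a round collar on the switch, a small grey box (80x66 mm, 30 mm high) fixed on the bench to the left of the hood, in a row with the timer and the label roll, in any order
- bench_timer: loose square bench timer, 66x66x18 mm, three small keys and a display on top; bystander, origin under its centre
- label_roll: loose white label roll, 68 mm dia., 38 mm high; bystander, origin under its centre
- vial: loose small capped vial, 25 mm dia., 46 mm high, stands on the bench beside the hood's left post; bystander, origin under its centre
- oil_bottle: loose dropper bottle, 28 mm dia., 70 mm high, inside the hood; bystander, origin under its centre
- beaker: loose beaker, 56 mm dia., 69 mm high, inside the hood; bystander, origin under its centre

How it is judged:
By the outcome, as a careful person would: the job done as asked, in the order asked, and still so for the second after the job is handed in, with the robot touching nothing.
It also fails if it takes over 67 s, if anything falls off the work surface, if the arm or the gripper's body presses on something with over 40 N, if the wrist force passes 120 N, or if a joint passes its speed limit or range.

## Working session

There is one attempt and no reset: what is moved stays moved. The work goes in short steps, Python scripts to look and compute and a tool call to move; the robot and the scene stay as the last step left them, time stands still between calls to the robot, and variables do not carry over. Pictures are saved under pics/ and viewed, at most 10 in all, crops included, and the job is handed in when it is done.

Besides the shell and the picture viewer there is one more tool, called after "Request:" as name([rows], argument=value, ...), one row to a line, values as JSON. send_rows: Moves the arm, as the interface text tells. Its arguments: {"type":"object","properties":{"moves":{"type":"array","items":{"type":"array"}},"force":{"type":"number"}},"required":["moves"]}

```bash
mkdir -p pics; cat > h.py <<'E'
import numpy as np,cv2
from station import env
def cal(n):
    c=env.calibration(n);f=200/np.tan(np.radians(c['vfov']/2))
    return np.array([[f,0,c['cx']],[0,f,c['cy']],[0,0,1.]]),np.array(c['distortion'],float),np.array(c['extrinsics'],float)
def proj(n,P):
    K,d,E=cal(n);return cv2.projectPoints(np.array(P,float).reshape(-1,1,3),cv2.Rodrigues(E[:3,:3])[0],E[:3,3],K,d)[0].reshape(-1,2)
def ray(n,px):
    K,d,E=cal(n);u=cv2.undistortPoints(np.array(px,float).reshape(-1,1,2),K,d).reshape(-1,2)
    R=E[:3,:3];return -R.T@E[:3,3],np.c_[u,np.ones(len(u))]@R
def onz(n,px,z):
    o,D=ray(n,px);return o+D*((z-o[2])/D[:,2])[:,None]
def tri(obs):
    A=np.zeros((3,3));b=np.zeros(3)
    for n,px in obs:
        o,D=ray(n,[px]);d=D[0]/np.linalg.norm(D[0]);M=np.eye(3)-np.outer(d,d);A+=M;b+=M@o
    return np.linalg.solve(A,b)
def snap(n,f,crop=None,s=1):
    im=env.read_camera(n)[:,:,::-1]
    if crop: l,t,r,b=crop;im=im[t:b,l:r]
    if s!=1: im=cv2.resize(im,None,fx=s,fy=s,interpolation=cv2.INTER_CUBIC)
    cv2.imwrite('pics/'+f,im)
E
python3 - <<'E'
from h import *
snap('scene','s0.png');snap('top','t0.png')
for n in('scene','top'):
    for t in('hood','sash','lip_edge','pointer_tip','fan_button','fan_button_top','vial','bench_timer','label_roll'):
        r=env.recognise(t,n);print(n,t,[(np.round(x['extent']),round(x['score'],2)) for x in r[:2]])
    K,d,E=cal(n);print(K[0,0],d,-E[:3,:3].T@E[:3,3],E[2,:3])
s=env.sense();print(s)
E
```

```text
scene hood [(array([130.,   9., 318., 229.]), 0.83)]
scene sash []
scene lip_edge [(array([445., 278., 465., 295.]), 0.71)]
scene pointer_tip []
scene fan_button [(array([130.,   8., 316., 230.]), 0.62), (array([448., 281., 461., 295.]), 0.48)]
scene fan_button_top [(array([443., 280., 463., 294.]), 0.45)]
scene vial [(array([320., 186., 331., 195.]), 0.55)]
scene bench_timer [(array([369., 209., 396., 238.]), 0.64)]
scene label_roll [(array([400., 252., 426., 282.]), 0.59)]
367.79685938613545 [-0.03086668  0.          0.          0.          0.        ] [938.52874253 243.34463128 926.95072157] [-0.39733186 -0.336397   -0.85379415]
top hood [(array([336.,  43., 508., 241.]), 0.68)]
top sash [(array([379., 170., 418., 222.]), 0.62)]
top lip_edge []
top pointer_tip [(array([375., 196., 385., 208.]), 0.59)]
top fan_button [(array([194., 274., 207., 287.]), 0.5)]
top fan_button_top [(array([195., 276., 205., 288.]), 0.57)]
top vial [(array([352., 235., 364., 250.]), 0.56)]
top bench_timer [(array([284., 259., 313., 286.]), 0.78)]
top label_roll [(array([282., 259., 313., 285.]), 0.59), (
[... 174 characters left out ...]
-0.22307681 -0.79430693]
{'time_s': 1.0, 'qpos': array([-1.54639485e+00,  3.12892296e-01,  1.49771550e+00,  9.83098386e-06,
        1.33101817e+00, -2.23416075e-01]), 'dq': array([ 0.00058209,  0.00043672,  0.00100728,  0.00060424,  0.00010136,
       -0.00075361]), 'tau': array([-1.03917905e-04, -4.02115488e+01, -2.52419508e+01,  6.94859843e-02,
        3.20390111e-02, -2.66792370e-05]), 'tcp_pos': array([ 128.75888406, -508.96165131,  238.71828018]), 'tool_rot': array([-3.14156229e+00, -1.66929782e-05,  2.47815220e-01]), 'ft_force': array([ 0.52257221,  0.72973364, -0.40896652]), 'moment': array([-0.03269506, -0.04518408,  0.01044048]), 'finger_force': 0.0, 'grip_width': 1.003289187167873}
```

View pics/t0.png

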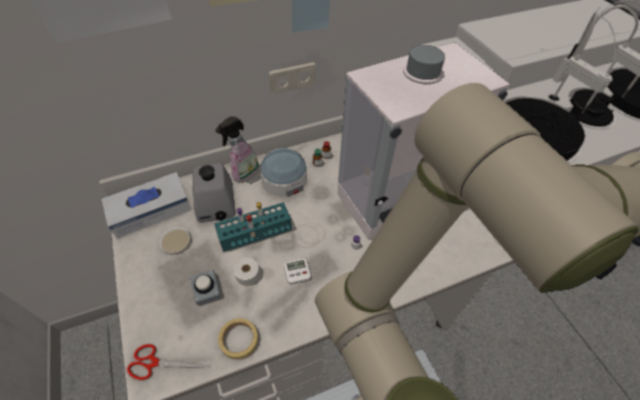

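View pics/s0.png

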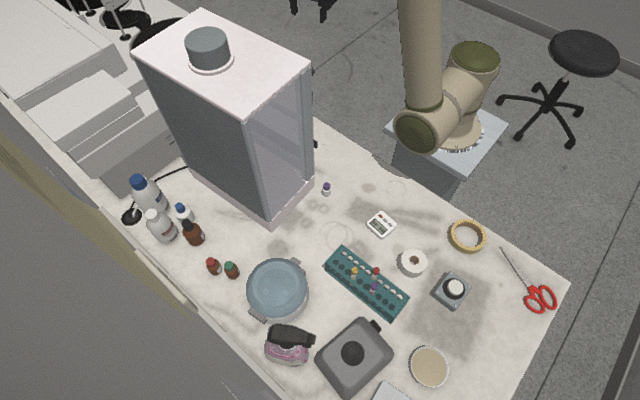

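```bash
python3 - <<'E'
from h import *
np.set_printoptions(precision=1,suppress=True)
print('scene roof FL BL BR FR\n',onz('scene',[(313,70),(246,122),(134,50),(190,10)],450))
print('top roof\n',onz('top',[(391,128),(346,72),(462,45),(507,92)],450))
print('btn',onz('scene',[(454,287)],50),onz('top',[(203,282)],50),tri([('scene',(454,287)),('top',(203,282))]))
print('vial',onz('scene',[(326,187)],46),onz('top',[(356,238)],46))
print('timer',onz('top',[(298,271)],18),'roll',onz('top',[(246,269)],38))
print('ptr top ray z120-200',*[onz('top',[(381,202)],z) for z in (120,160,200,240)])
c=env.calibration('wrist');E=np.array(c['extrinsics']);s=env.sense()
from scipy.spatial.transform import Rotation as R
T=np.eye(4);T[:3,:3]=R.from_euler('xyz',s['tool_rot']).as_matrix();T[:3,3]=s['tcp_pos']
print(E@T,c['vfov'])
E
```

```text
scene roof FL BL BR FR
 [[ 502.8 -152.3  450. ]
 [ 682.  -150.3  450. ]
 [ 695.2 -472.7  450. ]
 [ 530.4 -498.   450. ]]
top roof
 [[ 469.7 -165.4  450. ]
 [ 681.1 -163.4  450. ]
 [ 683.8 -491.7  450. ]
 [ 481.5 -468.8  450. ]]
btn [[507.3 305.3  50. ]] [[500.8 302.4  50. ]] [504.3 304.4  43.8]
vial [[ 487.2 -125.1   46. ]] [[ 478.3 -132.    46. ]]
timer [[455.3  53.7  18. ]] roll [[503.  186.1  38. ]]
ptr top ray z120-200 [[ 520.  -222.4  120. ]] [[ 494.5 -202.4  160. ]] [[ 468.9 -182.3  200. ]] [[ 443.3 -162.3  240. ]]
[[  0.    1.    0.   -0.3]
 [ -0.9   0.   -0.3  32.3]
 [ -0.3  -0.    0.9 164.2]
 [  0.    0.    0.    1. ]] 70.02881144508864
```

Request:
send_rows([
  [[0,0,-0.124],[0.02,0.02,0],0],
  [[0,0,-0.124],[0.02,0.02,0],0],
  [[0,-0.175,0],[0.02,0.02,0],0],
  [[0,-0.175,0],[0.02,0.02,0],0],
  [[0,-0.175,0],[0.02,0.02,0],0],
])

```text
time_s: 1.62
tcp_pos: [229.4, -408.6, 239.3]
tool_rot: [3.14, -0.531, 0.001]
ft_force: [0.4, 0.8, -0.8]
grip_width: 0.459
finger_force: 0.0
```

Request:
send_rows([
  [[0,-0.175,0],[0.02,0.02,0],0],
  [[0,-0.175,0],[0.02,0.02,0],0],
  [[0,-0.175,0],[0.02,0.02,0],0],
  [[0,-0.175,0],[0.02,0.02,0],0],
  [[0,-0.175,0],[0.02,0.02,0],0],
])

```text
time_s: 2.25
tcp_pos: [328.9, -308.9, 239.2]
tool_rot: [3.13, -1.405, 0.009]
ft_force: [-0.1, -0.5, -0.9]
grip_width: 0.007
finger_force: 0.0
```

Request:
send_rows([
  [[0,-0.171,0],[0.01,0.005,0],0],
  [[0,0,0],[0,0,0],0],
  [[0,0,0],[0,0,0],0],
])

```text
time_s: 2.62
tcp_pos: [338.6, -304.4, 239.0]
tool_rot: [2.71, -1.568, 0.432]
ft_force: [0.5, 0.2, -0.6]
grip_width: 0.004
finger_force: 0.0
```

```bash
python3 - <<'E'
from h import *
s=env.sense();print(s['time_s'],s['qpos'],s['tcp_pos'],s['tool_rot'])
snap('wrist','w1.png')
for t in('hood','sash','lip_edge','pointer_tip'):
    r=env.recognise(t,'wrist');print(t,[(np.round(x['extent']),round(x['score'],2)) for x in r[:2]])
E
```

```text
2.625 [-1.65591909  0.3556857   2.32223851  1.49283287  1.60645371 -1.10999185] [ 338.60866756 -304.4145094   239.03027455] [ 2.70974255 -1.56757622  0.43239518]
hood [(array([174.,   0., 530., 357.]), 0.59)]
sash [(array([224., 166., 466., 306.]), 0.76)]
lip_edge [(array([226., 162., 463., 307.]), 0.67)]
pointer_tip [(array([196., 218., 233., 242.]), 0.66)]
```

View pics/w1.png

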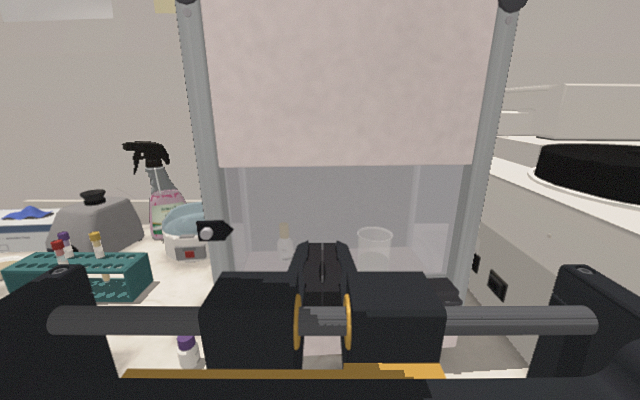

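Request:
send_rows([
  [[0,0,0],[0,-0.05,0.03],0],
  [[0,0,0],[0,-0.05,0.03],0],
  [[0,0,0],[0,0,0],0],
  [[0,0,0],[0,0,0],0],
])

```text
time_s: 3.38
tcp_pos: [338.8, -403.1, 298.3]
tool_rot: [-1.921, -1.57, -1.22]
ft_force: [0.1, 0.1, -0.4]
grip_width: 0.002
finger_force: 0.0
```

```bash
python3 - <<'E'
from h import *
s=env.sense();print(s['time_s'],s['qpos'],s['tcp_pos'],s['tool_rot'])
E=env.calibration('wrist')['extrinsics'];np.save('E2.npy',E)
snap('wrist','w2.png',(60,130,460,400),2)
for t in('hood','sash','lip_edge','pointer_tip'):
    r=env.recognise(t,'wrist');print(t,[(np.round(x['extent']),round(x['score'],2)) for x in r[:2]])
E
```

```text
3.375 [-1.63423775  0.35129116  2.03025483  1.52420205  1.614507   -0.81071953] [ 338.79457742 -403.09014702  298.32117409] [-1.92093173 -1.56966659 -1.22022676]
hood [(array([ 71.,   0., 415., 371.]), 0.94)]
sash [(array([146., 216., 377., 357.]), 0.93)]
lip_edge [(array([147., 215., 377., 359.]), 0.97)]
pointer_tip [(array([116., 266., 156., 288.]), 0.67)]
```

View pics/w2.png

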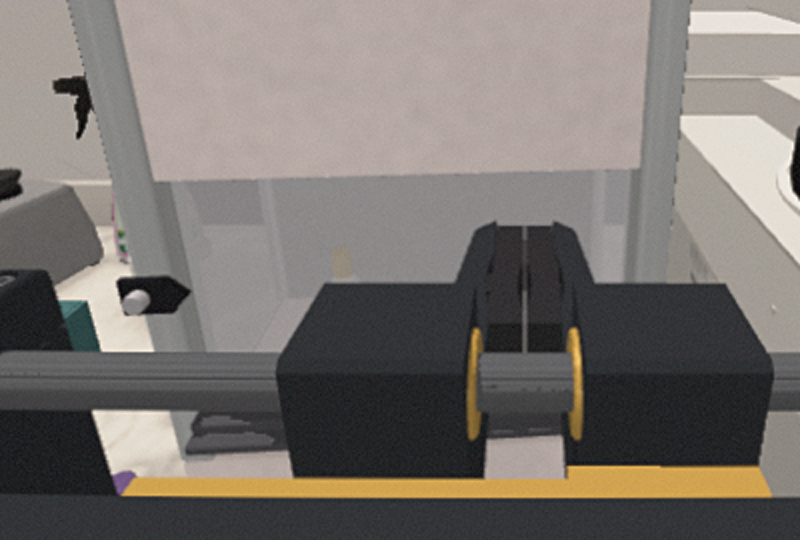

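```bash
cat >> h.py <<'E'
from scipy.spatial.transform import Rotation as R
def T(p,r):
    M=np.eye(4);M[:3,:3]=R.from_euler('xyz',r).as_matrix();M[:3,3]=p;return M
def wray(Ex,px):
    K,d,_=cal('wrist');u=cv2.undistortPoints(np.array([[px]],float),K,d).reshape(2)
    v=Ex[:3,:3].T@np.r_[u,1];return -Ex[:3,:3].T@Ex[:3,3],v/np.linalg.norm(v)
def tri2(rays):
    A=np.zeros((3,3));b=np.zeros(3)
    for o,d in rays: M=np.eye(3)-np.outer(d,d);A+=M;b+=M@o
    return np.linalg.solve(A,b)
def wz(Ex,px,z):
    o,d=wray(Ex,px);return o+d*(z-o[2])/d[2]
E
python3 - <<'E'
from h import *
np.set_printoptions(precision=1,suppress=True)
E2=np.load('E2.npy');s=env.sense()
M=E2@T(s['tcp_pos'],s['tool_rot']);np.save('M.npy',M)
E1=M@np.linalg.inv(T([338.6,-304.41,239.03],[2.70974,-1.567576,.432395]))
r1,r2=wray(E1,(233,230)),wray(E2,(155,276.5))
P=tri2([r1,r2]);print('ptr',P,tri2([r1,r2,(lambda o,D:(o,D[0]/np.linalg.norm(D[0])))(*ray('top',[(386,203)]))]))
for p in(233,230),: pass
for z in(78,85,95,105,120): print(z,wz(E2,(153.5,356),z),wz(E2,(204,354),z))
# vertical edges of sash panel: lower corners on panel
print('screw hits x=plane')
E
```

```text
ptr [ 485.2 -204.7  189.2] [ 477.  -205.2  189.4]
78 [ 475.  -187.1   78. ] [ 478.5 -250.7   78. ]
85 [ 468.4 -192.1   85. ] [ 471.9 -254.3   85. ]
95 [ 459.1 -199.3   95. ] [ 462.5 -259.3   95. ]
105 [ 449.8 -206.4  105. ] [ 453.  -264.4  105. ]
120 [ 435.8 -217.2  120. ] [ 438.9 -272.   120. ]
screw hits x=plane
```

Request:
send_rows([
  [[0,0,0],[0.01,0.013,-0.04],0],
  [[0,0,0],[0.01,0.013,-0.04],0],
  [[0,0,0],[0.01,0.013,-0.04],0],
  [[0,0,0],[0.01,0.013,-0.04],0],
  [[0,0,0],[0.01,0.011,-0.04],0],
])

```text
time_s: 4.25
tcp_pos: [389.0, -340.3, 97.4]
tool_rot: [-1.776, -1.57, -1.366]
ft_force: [0.3, -0.5, 0.8]
grip_width: 0.008
finger_force: 0.0
```

Request:
send_rows([
  [[0,0,0],[0,0,-0.02],0],
  [[0,0,0],[0,0,-0.013],0],
  [[0,0,0],[0,0,0],0],
  [[0,0,0],[0,0,0],0],
])

```text
time_s: 4.75
tcp_pos: [388.7, -341.2, 66.4]
tool_rot: [0.992, -1.57, 2.15]
ft_force: [-0.4, -0.5, 0.4]
grip_width: -0.0
finger_force: 0.0
```

```bash
python3 - <<'E'
from h import *
s=env.sense();print(s['time_s'],s['qpos'],s['tcp_pos'],s['tool_rot'],s['ft_force'])
snap('wrist','w3.png',(160,130,560,400),2)
for t in('sash','lip_edge','pointer_tip'):
    r=env.recognise(t,'wrist');print(t,[(np.round(x['extent']),round(x['score'],2)) for x in r[:2]])
E
```

```text
4.75 [-1.49990988  0.9243928   2.11964469  1.64161154  1.56432662 -1.47417879] [ 388.68953065 -341.19447995   66.36156929] [ 0.99178224 -1.56996915  2.14958849] [-0.35147466 -0.54049614  0.35390625]
sash [(array([137.,   0., 479., 192.]), 0.98)]
lip_edge [(array([138.,   1., 480., 192.]), 0.89)]
pointer_tip [(array([ 83.,  28., 144.,  64.]), 0.82)]
```

View pics/w3.png

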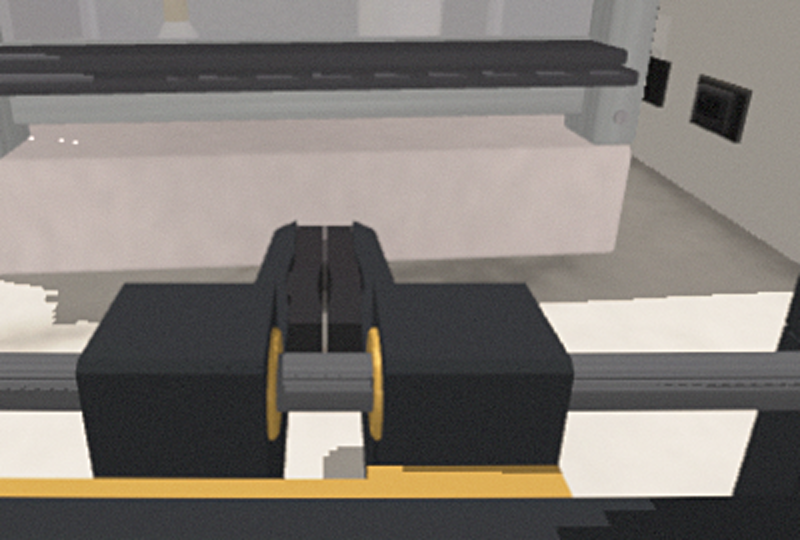

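```bash
python3 - <<'E'
from h import *
np.set_printoptions(precision=1,suppress=True)
M=np.load('M.npy');E1=M@np.linalg.inv(T([338.6,-304.41,239.03],[2.70974,-1.567576,.432395]));E2=np.load('E2.npy');E3=env.calibration('wrist')['extrinsics']
L=tri2([wray(E2,(153.5,356)),wray(E3,(138,178.5))]);print('lipL',L)
print('ptr',tri2([wray(E1,(233,230)),wray(E2,(155,276.5)),wray(E3,(143,46))]))
for z in(L[2],85,90,95): print(z,wz(E3,(138,178.5),z),wz(E3,(478.5,172.5),z))
E
```

```text
lipL [ 458.7 -198.8   95.2]
ptr [ 481.5 -206.7  191.4]
95.18017758376402 [ 458.6 -198.1   95.2] [ 480.3 -474.4   95.2]
85 [ 500.1 -170.5   85. ] [ 526.1 -500.1   85. ]
90 [ 479.7 -184.    90. ] [ 503.6 -487.5   90. ]
95 [ 459.3 -197.6   95. ] [ 481.2 -474.9   95. ]
```

Request:
send_rows([
  [[0,0,0.08],[0.035,0.004,0],0],
  [[0,0,0],[0.035,0,0],0],
  [[0,0,0],[0.028,0,0],0],
  [[0,0,0],[0,0,0],0],
  [[0,0,0],[0,0,0],0],
])

```text
time_s: 5.58
tcp_pos: [486.2, -337.0, 65.8]
tool_rot: [-1.224, -1.57, -1.838]
ft_force: [-0.0, 1.3, -0.1]
grip_width: 0.007
finger_force: 0.0
```

Request:
send_rows([
  [[0,0,0],[0,0,0.004],0],
  [[0,0,0],[0,0,0.004],0],
  [[0,0,0],[0,0,0.002],0],
  [[0,0,0],[0,0,0.002],0],
])

```text
time_s: 6.08
tcp_pos: [486.6, -337.1, 77.9]
tool_rot: [-0.561, -1.571, -2.501]
ft_force: [0.2, -0.0, 0.2]
grip_width: 0.01
finger_force: 0.0
```

Request:
send_rows([
  [[0,0,0],[0,0,0.002],0],
  [[0,0,0],[0,0,0.002],0],
  [[0,0,0],[0,0,0.002],0],
  [[0,0,0],[0,0,0.002],0],
])

```text
time_s: 6.58
tcp_pos: [486.8, -337.0, 85.9]
tool_rot: [-0.775, -1.571, -2.286]
ft_force: [-0.0, -0.1, 0.9]
grip_width: 0.001
finger_force: 0.0
```

Request:
send_rows([
  [[0,0,0],[0,0,0.002],0],
  [[0,0,0],[0,0,0.002],0],
])

```text
time_s: 6.82
tcp_pos: [486.7, -337.0, 89.5]
tool_rot: [-2.391, -1.57, -0.67]
ft_force: [0.9, -0.9, -3.6]
grip_width: 0.006
finger_force: 1.6
```

Request:
send_rows([
  [[0,0,0],[0,0,0.002],0],
  [[0,0,0],[0,0,0.002],0],
])

```text
time_s: 7.08
tcp_pos: [486.7, -337.0, 93.8]
tool_rot: [-1.55, -1.57, -1.512]
ft_force: [1.0, -0.9, -2.9]
grip_width: 0.005
finger_force: 1.6
```

Request:
send_rows([
  [[0,0,0],[0,0,0.003],0],
  [[0,0,0],[0,0,0.003],0],
  [[0,0,0],[0,0,0.003],0],
  [[0,0,0],[0,0,0.003],0],
])

```text
time_s: 7.58
tcp_pos: [486.7, -337.0, 105.9]
tool_rot: [-1.025, -1.571, -2.036]
ft_force: [1.5, 0.0, -3.3]
grip_width: 0.002
finger_force: 1.7
```

```bash
python3 - <<'E'
from h import *
s=env.sense();print(s['time_s'],s['qpos'],s['tcp_pos'],s['ft_force'])
for t in('sash','pointer_tip'):
    if t=='sash': snap('wrist','w4.png',(0,0,400,300),2)
    r=env.recognise(t,'wrist');print(t,[(np.round(x['extent']),round(x['score'],2)) for x in r[:2]])
E
```

```text
7.575 [-1.25329202  0.83629097  1.9853037   1.79671492  1.49685998 -1.25895822] [ 486.74111127 -336.9587458   105.90778806] [ 1.52528031e+00  3.24682657e-03 -3.31818677e+00]
sash []
pointer_tip [(array([  0.,  76.,  69., 127.]), 0.57), (array([ 45.,   0., 594., 261.]), 0.29)]
```

View pics/w4.png

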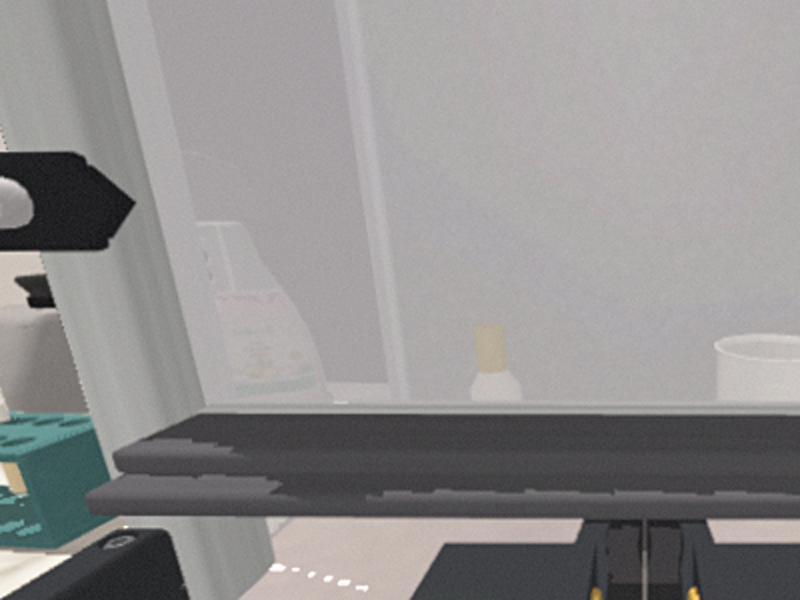

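```bash
python3 - <<'E'
from h import *
np.set_printoptions(precision=2,suppress=True)
M=np.load('M.npy');E1=M@np.linalg.inv(T([338.6,-304.41,239.03],[2.70974,-1.567576,.432395]));E2=np.load('E2.npy')
E3=M@np.linalg.inv(T([388.68953065,-341.19447995,66.36156929],[ 0.99178224,-1.56996915,2.14958849]))
E4=env.calibration('wrist')['extrinsics'];np.save('E4.npy',E4)
V=[(E1,(233,230)),(E2,(155,276.5)),(E3,(143,46)),(E4,(67.5,101.5))]
P=tri2([wray(*v) for v in V]);print(P)
for v in V:
    o,d=wray(*v);w=P-o;print(w-d*(w@d))
Ex=E4
# lip left bottom corner: ray at depth of hypothesised lip front
for px in((45,256.5),(390,257.5)):
    o,d=wray(Ex,px)
    for z in(112,113,114,115,116): print(px,z,o+d*(z-o[2])/d[2])
E
```

```text
[ 482.65 -206.33  191.11]
[ 0.45 -0.64  0.52]
[0.05 0.11 0.19]
[ 0.29 -0.26 -0.79]
[-0.79  0.79  0.08]
(45, 256.5) 112 [ 463.99 -189.45  112.  ]
(45, 256.5) 113 [ 462.38 -191.55  113.  ]
(45, 256.5) 114 [ 460.77 -193.65  114.  ]
(45, 256.5) 115 [ 459.15 -195.75  115.  ]
(45, 256.5) 116 [ 457.54 -197.85  116.  ]
(390, 257.5) 112 [ 478.4  -374.13  112.  ]
(390, 257.5) 113 [ 476.6 -373.8  113. ]
(390, 257.5) 114 [ 474.79 -373.47  114.  ]
(390, 257.5) 115 [ 472.99 -373.13  115.  ]
(390, 257.5) 116 [ 471.18 -372.8   116.  ]
```

Request:
send_rows([
  [[0,0,0],[0,0,0.004],0],
  [[0,0,0],[0,0,0.004],0],
  [[0,0,0],[0,0,0.004],0],
  [[0,0,0],[0,0,0.004],0],
  [[0,0,0],[0,0,0.004],0],
])

```text
time_s: 8.35
tcp_pos: [486.7, -337.0, 126.0]
tool_rot: [-0.688, -1.571, -2.373]
ft_force: [0.4, -0.7, -4.4]
grip_width: 0.002
finger_force: 1.8
```

Request:
send_rows([
  [[0,0,0],[0,0,0.004],0],
  [[0,0,0],[0,0,0.004],0],
  [[0,0,0],[0,0,0.004],0],
  [[0,0,0],[0,0,0.004],0],
  [[0,0,0],[0,0,0.004],0],
])

```text
time_s: 8.98
tcp_pos: [486.7, -337.0, 146.0]
tool_rot: [-0.869, -1.57, -2.193]
ft_force: [-1.1, -0.9, -3.8]
grip_width: 0.004
finger_force: 1.8
```

Request:
send_rows([
  [[0,0,0],[0,0,0.004],0],
  [[0,0,0],[0,0,0.004],0],
  [[0,0,0],[0,0,0.004],0],
  [[0,0,0],[0,0,0.004],0],
  [[0,0,0],[0,0,0.004],0],
])

```text
time_s: 9.6
tcp_pos: [486.7, -337.0, 166.0]
tool_rot: [-0.921, -1.57, -2.141]
ft_force: [-0.9, -0.6, -3.3]
grip_width: 0.001
finger_force: 1.8
```

Request:
send_rows([
  [[0,0,0],[0,0,0.003],0],
  [[0,0,0],[0,0,0.002],0],
  [[0,0,0],[0,0,0.001],0],
  [[0,0,0],[0,0,0],0],
])

```text
time_s: 10.1
tcp_pos: [486.8, -337.0, 171.9]
tool_rot: [-0.062, -1.57, -3.0]
ft_force: [-1.2, 0.1, -1.7]
grip_width: 0.008
finger_force: 0.8
```

```bash
python3 - <<'E'
from h import *
s=env.sense();print(s['time_s'],s['tcp_pos'],s['tool_rot'],s['ft_force'])
np.save('E5.npy',env.calibration('wrist')['extrinsics'])
snap('wrist','w5.png',(0,130,266,330),3)
E
```

```text
10.1 [ 486.75993016 -336.97724571  171.90328789] [-0.06200059 -1.57009308 -2.99951614] [-1.24062389  0.08829007 -1.73367074]
```

View pics/w5.png

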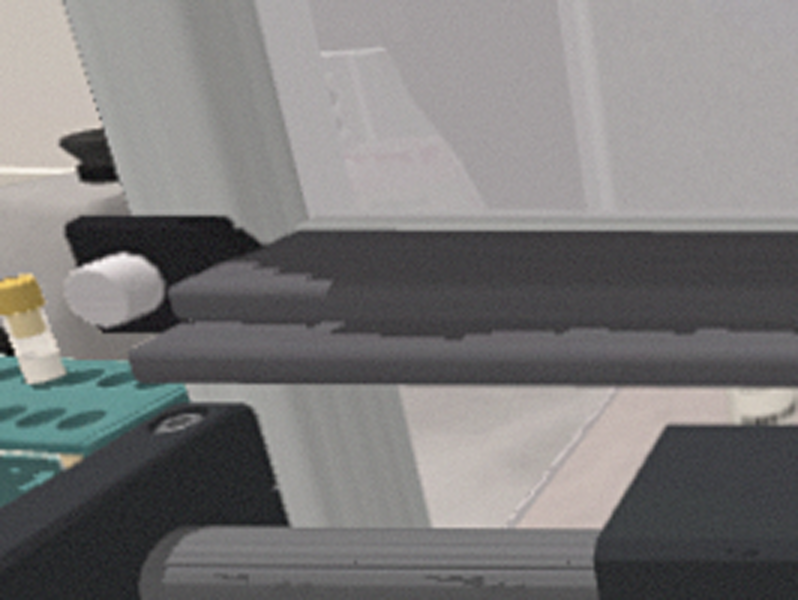

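Request:
send_rows([
  [[0,0,0],[0,0,0.003],0],
  [[0,0,0],[0,0,0.003],0],
  [[0,0,0],[0,0,0.002],0],
  [[0,0,0],[0,0,0.001],0],
  [[0,0,0],[0,0,0],0],
])

```text
time_s: 10.78
tcp_pos: [486.8, -337.0, 181.0]
tool_rot: [0.138, -1.57, 3.084]
ft_force: [-1.4, -0.8, -1.1]
grip_width: 0.007
finger_force: 0.8
```

Request:
send_rows([
  [[0,0,0],[0,0,-0.004],0],
  [[0,0,0],[0,0,-0.016],0],
  [[0,0,0],[0,0,-0.025],0],
  [[0,0,0],[0,0,-0.02],0],
  [[0,0,0],[0,0,-0.008],0],
])

```text
time_s: 11.4
tcp_pos: [486.8, -336.8, 106.9]
tool_rot: [-1.212, -1.569, -1.85]
ft_force: [0.8, 0.6, 0.6]
grip_width: 0.003
finger_force: 0.0
```

Request:
send_rows([
  [[0,0,0],[0,0,0],0],
  [[0,0,0],[0,0,0],0],
])

```text
time_s: 11.65
tcp_pos: [486.8, -337.1, 108.4]
tool_rot: [0.814, -1.57, 2.408]
ft_force: [0.9, -1.1, 0.2]
grip_width: 0.007
finger_force: 0.0
```

```bash
python3 - <<'E'
from h import *
s=env.sense();print(s['time_s'],s['tcp_pos'],s['tool_rot'],s['ft_force'])
E=np.array(env.calibration('wrist')['extrinsics']);np.save('E6.npy',E);print(-E[:3,:3].T@E[:3,3])
snap('wrist','w6.png',(0,30,200,180),4)
E
```

```text
11.65 [ 486.81759759 -337.09679837  108.39925026] [ 0.81363619 -1.56971484  2.40802458] [ 0.92320891 -1.09414292  0.23557851]
[ 341.58485283 -348.94490739  190.12430757]
```

View pics/w6.png

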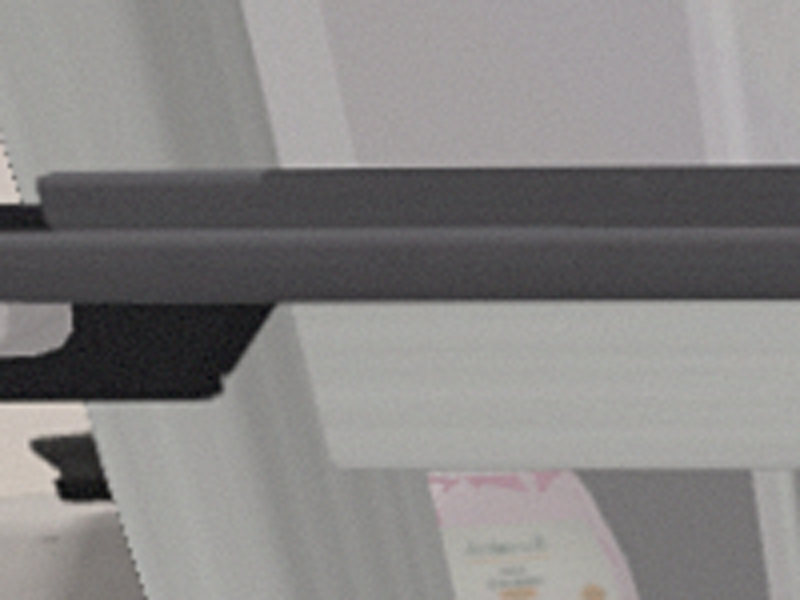

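```bash
python3 - <<'E'
from h import *
np.set_printoptions(precision=2,suppress=True)
K,d,_=cal('wrist')
def pj(E,P):
    return cv2.projectPoints(np.array(P,float).reshape(-1,1,3),cv2.Rodrigues(E[:3,:3].copy())[0],E[:3,3],K,d)[0].reshape(-1,2)
E4,E6=np.load('E4.npy'),np.load('E6.npy')
o,v=wray(E4,(67.1,101.4))
for x in(480,482.6,485):
    P=o+v*(x-o[0])/v[0]; print(P,(pj(E6,P)-[0,30])*4)
for z in (189,190,191,192): print(z,(pj(E6,[[460,-205,z],[464,-250,z]])-[0,30])*4)
im=cv2.imread('pics/w6.png',0)
for c in(240,260,280): print(c,im[290:320:2,c])
E
```

```text
[ 480.   -210.35  191.  ] [[271.57 303.34]]
[ 482.6  -207.75  191.06] [[271.5 303. ]]
[ 485.   -205.35  191.12] [[271.44 302.69]]
189 [[ 65.8  323.05]
 [473.89 320.35]]
190 [[ 62.85 313.49]
 [471.9  310.73]]
191 [[ 59.89 303.9 ]
 [469.91 301.07]]
192 [[ 56.92 294.25]
 [467.9  291.37]]
240 [68 67 65 66 65 64 53 33 19 22 26 28 29 29 28]
260 [68 68 66 65 63 64 56 41 27 25 24 20 20 23 27]
280 [ 65  63  60  56  59  66  86 108 130 140 145 142 139 139 140]
```

Request:
send_rows([
  [[0,0,0],[-0.04,0,0],0],
  [[0,0,0],[-0.05,0,0],0],
  [[0,0,0],[-0.03,0,0.03],0],
  [[0,0,0],[0,0.01,0.04],0],
  [[0,0.175,0],[0,0.03,0.03],0],
])

```text
time_s: 12.32
tcp_pos: [366.6, -302.0, 204.5]
tool_rot: [-3.048, -1.418, -0.013]
ft_force: [0.3, -0.8, 0.4]
grip_width: 0.007
finger_force: 0.0
```

Request:
send_rows([
  [[0,0.175,0],[0,0.04,0.03],0],
  [[0,0.175,0],[0,0.04,0.03],0],
  [[0,0.175,0],[0,0.04,0],0],
  [[0,0.175,0],[0,0.04,0],0],
  [[0,0.175,0],[0,0.04,0],0],
])

```text
time_s: 12.95
tcp_pos: [368.4, -120.2, 255.0]
tool_rot: [-3.041, -0.633, -0.002]
ft_force: [0.4, -0.1, -1.2]
grip_width: 0.007
finger_force: 0.0
```

Request:
send_rows([
  [[0,0.175,0],[0,0.04,0],0],
  [[0,0.175,0],[0,0.04,0],0],
  [[0,0.171,0],[0,0.04,0],0],
  [[0,0,0],[0,0.04,0],0],
  [[0,0,0],[0,0.04,0],0],
])

```text
time_s: 13.58
tcp_pos: [368.7, 69.4, 253.1]
tool_rot: [-3.025, -0.164, -0.002]
ft_force: [-0.7, -0.3, 0.2]
grip_width: 0.007
finger_force: 0.0
```

```bash
python3 - <<'E'
from h import *
s=env.sense();print(s['time_s'],s['qpos'],s['tcp_pos'],s['tool_rot'],s['ft_force'])
for n in('top',):
    env.read_camera(n)
    for t in('fan_button','fan_button_top','hood'):
        print(t,[(np.round(x['extent']),round(x['score'],2)) for x in env.recognise(t,n)[:2]])
E
```

```text
13.575 [-0.23561602 -0.14758088  1.97732259  0.16314374  1.18334921  1.27571669] [368.66220252  69.43286523 253.0604535 ] [-3.02540619e+00 -1.64368580e-01 -2.14249313e-03] [-0.72741512 -0.30616875  0.1914347 ]
fan_button [(array([193., 274., 209., 287.]), 0.46)]
fan_button_top [(array([195., 275., 207., 290.]), 0.47)]
hood [(array([342.,  45., 509., 232.]), 0.87)]
```

Request:
send_rows([
  [[0,0.16,0],[0.025,0.045,0],0],
  [[-0.11,0,0],[0.025,0.045,0],0],
  [[0,0,0],[0.025,0.045,0],0],
  [[0,0,0],[0.025,0.05,-0.03],0],
  [[0,0,0],[0.02,0.045,-0.03],0],
])

```text
time_s: 14.4
tcp_pos: [490.2, 297.3, 192.5]
tool_rot: [-3.136, -0.005, -0.004]
ft_force: [1.0, -1.2, 0.9]
grip_width: 0.003
finger_force: 0.0
```

Request:
send_rows([
  [[0,0,0],[0,0,0],0],
  [[0,0,0],[0,0,0],0],
])

```text
time_s: 14.65
tcp_pos: [489.2, 295.7, 193.7]
tool_rot: [-3.136, -0.004, -0.004]
ft_force: [-0.1, 0.3, 0.8]
grip_width: 0.002
finger_force: 0.0
```

```bash
python3 - <<'E'
from h import *
s=env.sense();print(s['time_s'],s['qpos'],s['tcp_pos'],s['tool_rot'],s['ft_force'])
snap('wrist','w7.png')
for t in('fan_button','fan_button_top'):
    for x in env.recognise(t,'wrist')[:2]:
        l,a,r,b=x['extent'];print(t,np.round(x['extent']),x['score'],onz('wrist',[((l+r)/2,(a+b)/2)],50))
E
```

```text
14.65 [0.33707642 0.44772836 1.42472796 0.00415927 1.26309263 1.91017745] [489.19775646 295.71588261 193.73292476] [-3.13583652 -0.00437449 -0.00356504] [-0.09113775  0.31022775  0.84181794]
fan_button [294. 158. 329. 191.] 0.78 [[505.35550374 307.12309952  50.        ]]
fan_button_top [296. 158. 330. 194.] 0.83 [[503.68333911 305.80630791  50.        ]]
```

View pics/w7.png

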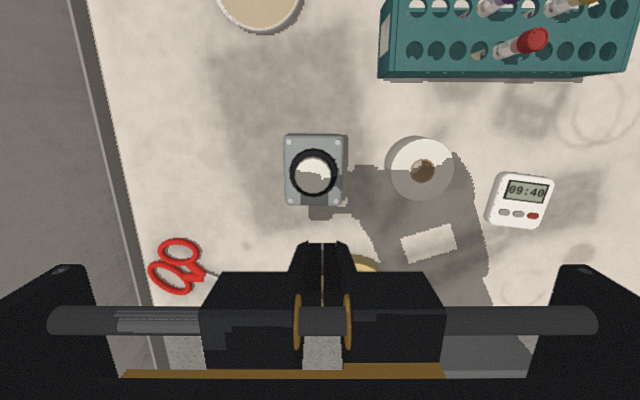

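Request:
send_rows([
  [[0,0,0],[0.015,0.01,-0.03],0],
  [[0,0,0],[0,0,-0.045],0],
  [[0,0,0],[0,0,-0.045],0],
  [[0,0,0],[0,0,-0.012],0],
  [[0,0,0],[0,0,0],0],
])

```text
time_s: 15.42
tcp_pos: [504.2, 306.8, 62.3]
tool_rot: [-3.135, -0.005, -0.003]
ft_force: [-0.8, -0.1, 0.2]
grip_width: 0.003
finger_force: 0.0
```

Request:
send_rows([
  [[0,0,0],[0,0,-0.004],0],
  [[0,0,0],[0,0,-0.003],0],
  [[0,0,0],[0,0,-0.002],0],
  [[0,0,0],[0,0,-0.002],0],
])

```text
time_s: 15.92
tcp_pos: [503.7, 307.1, 50.3]
tool_rot: [-3.136, -0.004, -0.002]
ft_force: [1.0, 0.1, 0.9]
grip_width: 0.001
finger_force: 0.6
```

Request:
send_rows([
  [[0,0,0],[0,0,-0.002],0],
  [[0,0,0],[0,0,-0.002],0],
])

```text
time_s: 16.18
tcp_pos: [503.8, 307.1, 46.3]
tool_rot: [-3.136, -0.004, -0.002]
ft_force: [-0.7, 0.8, 2.8]
grip_width: 0.005
finger_force: 1.5
```

Button is moving; continue until the force jumps at the stop.

Request:
send_rows([
  [[0,0,0],[0,0,-0.0015],0],
  [[0,0,0],[0,0,-0.001],0],
])

```text
time_s: 16.42
tcp_pos: [503.8, 307.1, 44.2]
tool_rot: [-3.136, -0.004, -0.002]
ft_force: [-3.5, -0.9, 13.9]
grip_width: 0.007
finger_force: 6.4
```

Request:
send_rows([
  [[0,0,0],[0,0,-0.0005],0],
  [[0,0,0],[0,0,-0.0005],0],
])

```text
time_s: 16.68
tcp_pos: [503.8, 307.2, 44.2]
tool_rot: [-3.136, -0.005, -0.002]
ft_force: [-5.8, -3.8, 18.1]
grip_width: 0.005
finger_force: 9.1
```

Request:
send_rows([
  [[0,0,0],[0,0,0.003],0],
  [[0,0,0],[0,0,0.01],0],
  [[0,0,0],[0,0,0.04],0],
  [[0,0,0],[0,0,0.06],0],
  [[0,0,0],[0,0,0.05],0],
])

```text
time_s: 17.3
tcp_pos: [503.5, 307.0, 208.1]
tool_rot: [-3.136, -0.005, -0.002]
ft_force: [0.4, -0.9, -0.8]
grip_width: 0.006
finger_force: 0.0
```

Request:
send_rows([
  [[0,0,0],[0,0,0],0],
  [[0,0,0],[0,0,0],0],
  [[0,0,0],[0,0,0],0],
])

```text
time_s: 17.68
tcp_pos: [503.1, 306.8, 204.1]
tool_rot: [-3.137, -0.001, -0.002]
ft_force: [0.2, -1.2, -0.5]
grip_width: 0.01
finger_force: 0.0
```

```bash
python3 - <<'E'
from h import *
snap('top','t9.png',(180,20,540,290),2)
s=env.sense();print(s['time_s'],s['tcp_pos'],s['ft_force'])
E
```

```text
17.725 [503.23272162 306.89095873 204.29031948] [ 0.13948953 -0.27026389 -0.60941525]
```

View pics/t9.png

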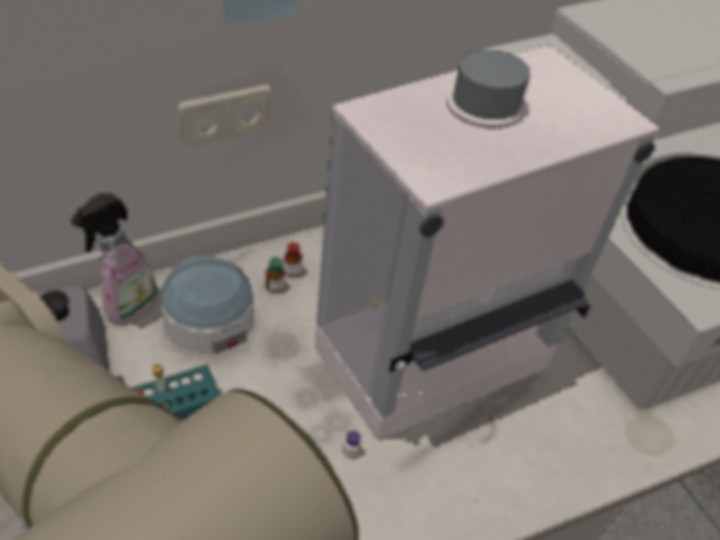

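The top picture shows the lip at crop (415,360) beside the pointer at (400,362), and the vial still standing at (352,443). The tool is clear of everything, so I'm handing in.

```bash
python3 -c "
from station import env
print(env.close_job())"
```

```text
the job is handed in; nothing more can be done
None
```

I pushed the sash up from beneath until the lip's underside was level with the pointer tip (about 191 mm, within roughly 1 mm by camera) and let go. I then pressed the fan button to its stop and released it, and handed the job in at about 18 s; no verdict came back.

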